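# Shut down the cutting bench at the switch console

## Task

Cutting is finished: shut the bench down at the switch console with light fingertip taps on the raised half of the rockers, each until it has tipped fully over to off - first the yellow one (jigsaw), then the green one (dust extractor), and last the white one (work lamp). Leave the blue one (battery charger) on, and don't pick up or push about the pencil, tape measure, glue bottle and sanding block that lie around the console.

Things in the scene. Friction and masses are not known exactly. Their poses are not given: they have to be found in the camera images.
- console: Sloped wooden switch console fixed to the bench, 150 deep (its x) by 380 wide (its y), 30 high at the front (-x, nearest the robot), 62 at the back: its top rises at 12 degrees towards +x. Origin: centre of its underside. Four grey switch boxes stand on it in a row along its y, 84 apart, 14 mm between them; which colour stands where varies.
- tap_saw (a point): Place to tap on the yellow rocker (jigsaw socket): on its top face, mid-width, 16 mm from its middle towards its far end (console's +x), on the half that stands up while on. Moves with the rocker. Its z is the face's normal, x runs along the rocker to the far end. The face rises to the far end at 19 degrees when on, 5 when off. Pressed lightly, it stays 7 mm or more above the bezel.
- rocker_saw (a joint): yellow rocker (jigsaw socket), flat plate 50 by 42 wide by 10, pivoted about its middle: 0 rad = on (far half up, red flag on far end), 0.244 = off (far half down about 4 mm at the tap point). 2.5 N there tips it; it stays where left; pressing the near half turns it on. It sits on a rubber seal: past off, it yields under a firmer push (2.5 N at first, then 2.5 N per mm, up to 6 mm).
- tap_extractor (a point): Place to tap on the green rocker (dust extractor): on its top face, mid-width, 16 mm from its middle towards its far end (console's +x), on the half that stands up while on. Moves with the rocker. Its z is the face's normal, x runs along the rocker to the far end. The face rises to the far end at 19 degrees when on, 5 when off. Pressed lightly, it stays 7 mm or more above the bezel.
- rocker_extractor (a joint): green rocker (dust extractor), flat plate 50 by 42 wide by 10, pivoted about its middle: 0 rad = on (far half up, red flag on far end), 0.244 = off (far half down about 4 mm at the tap point). 2.5 N there tips it; it stays where left; pressing the near half turns it on. It sits on a rubber seal: past off, it yields under a firmer push (2.5 N at first, then 2.5 N per mm, up to 6 mm).
- tap_lamp (a point): Place to tap on the white rocker (work lamp): on its top face, mid-width, 16 mm from its middle towards its far end (console's +x), on the half that stands up while on. Moves with the rocker. Its z is the face's normal, x runs along the rocker to the far end. The face rises to the far end at 19 degrees when on, 5 when off. Pressed lightly, it stays 7 mm or more above the bezel.
- rocker_lamp (a joint): white rocker (work lamp), flat plate 50 by 42 wide by 10, pivoted about its middle: 0 rad = on (far half up, red flag on far end), 0.244 = off (far half down about 4 mm at the tap point). 2.5 N there tips it; it stays where left; pressing the near half turns it on. It sits on a rubber seal: past off, it yields under a firmer push (2.5 N at first, then 2.5 N per mm, up to 6 mm).
- tap_charger (a point): Place to tap on the blue rocker (battery charger): on its top face, mid-width, 16 mm from its middle towards its far end (console's +x), on the half that stands up while on. Moves with the rocker. Its z is the face's normal, x runs along the rocker to the far end. The face rises to the far end at 19 degrees when on, 5 when off. Pressed lightly, it stays 7 mm or more above the bezel.
- rocker_charger (a joint): blue rocker (battery charger), flat plate 50 by 42 wide by 10, pivoted about its middle: 0 rad = on (far half up, red flag on far end), 0.244 = off (far half down about 4 mm at the tap point). 2.5 N there tips it; it stays where left; pressing the near half turns it on. It sits on a rubber seal: past off, it yields under a firmer push (2.5 N at first, then 2.5 N per mm, up to 6 mm).
- tape_measure: Bystander, loose. Black tape measure, 72 by 66 by 38 high, standing to the console's +y side. Origin: centre of its underside.
- pencil: Bystander, loose. Red carpenter's pencil 178 long, 7.5 thick, lying on the bench in front of the console. Origin: underside, middle.
- glue_bottle: Bystander, loose. White glue bottle with an orange cap, 60 across, 165 high, standing to the console's -y side. Origin: centre of its underside.
- sanding_block: Bystander, loose. Cork sanding block with an orange sole, 110 by 65 by 33 high, lying behind the console (its +x side). Origin: centre of its underside.
- switch_saw: Grey switch box, 92 along the slope by 70 wide by 36 high, fixed on the console, carrying the yellow rocker. Origin: centre of its underside, on the sloping top; axes parallel to the console's.
- switch_extractor: Grey switch box, 92 along the slope by 70 wide by 36 high, fixed on the console, carrying the green rocker. Origin: centre of its underside, on the sloping top; axes parallel to the console's.
- switch_lamp: Grey switch box, 92 along the slope by 70 wide by 36 high, fixed on the console, carrying the white rocker. Origin: centre of its underside, on the sloping top; axes parallel to the console's.
- switch_charger: Grey switch box, 92 along the slope by 70 wide by 36 high, fixed on the console, carrying the blue rocker. Origin: centre of its underside, on the sloping top; axes parallel to the console's.

How it is judged:
By the outcome, as a careful person would: the job done as asked, in the order asked, and still so for the second after the job is handed in, with the robot touching nothing.
It also fails if it takes over 38 s, if anything falls off the work surface, if the arm or the gripper's body presses on something with over 40 N, if the wrist force passes 120 N, or if a joint passes its speed limit or range.

## Robot

A 6-joint arm with a two-finger parallel gripper is mounted at the origin on the work surface. World frame = base frame: x ahead of the robot, y to its left, z up, the work surface at z = 0. Lengths are in m, angles in degrees, forces in N, time in s.
With the tool pointing down it reaches from about 0.4 to 0.825 m from the base axis. Payload 7 kg.
Tool frame: the origin (TCP) lies on the centre line of the jaws, within the pads' length; the fingertips stand r.tip_reach ahead of it and the grasp point (between the pads) is the TCP (r.tip_reach is the distance from the TCP to the fingertips, in m); z points along the fingers, y is the line along which they close (so a half turn about z gives the same grasp; the last joint's range is limited). The gripper opens to 88 mm and grips with 3 to 60 N. Pads are 19 mm wide; open, the fingers measure 130 mm over their backs; the gripper's body (78 mm by 193 mm) begins 47 mm behind the grasp point.
Start: joints at [-48.466, 20.546, 0.682, 0, -70.136, -16.507], TCP at [0.286, -0.612, 0.246] pointing down, gripper open.
Joint ranges: [-176.03, 176.03], [-82.01, 121.73], [-58.28, 71.71], [-173.87, 95.51], [-174.79, -0.11], [-173.66, 173.66]. Speed limits (degrees/s): [136.94, 136.94, 172.46, 180, 180, 180].

## Interface

Orientations are given as [roll, pitch, yaw] about the fixed x, y, z axes, in that order (R = Rz(yaw) Ry(pitch) Rx(roll)).
In Python, from plant import sensors, cams, r gives the robot as it stands.
- The arm moves only by the tool drive_tool, never from a script. Its argument "rows" is a list of rows, each an object of numbers: "fingers": the gripper's target within -1 to 1 (fully open at 1, half-way at 0, shut at -1); "x", "y", "z": the shift along the tool's x, y, z in m; "spin": the turn about the tool's z in rad. A call has 1 to 10 rows; each row is the pose to reach, as a shift and turn from the pose commanded when the call began, along the tool's axes at that moment; what a row does not reach only later rows make up. A row lasts 1/8 s, in which the tool goes at most 62.5 mm and 10.7 degrees, less where a joint would pass 70% of its speed; a pose out of reach is approached as far as the arm can. A call with a gripper value outside its range is refused whole. The fingers move at their own pace and stop on an object; "newtons" is the grip in N (left out, the last holds). Time passes only in rows, so rows that repeat a pose let the fingers close. It gives the time, the measured TCP pose, the force, the opening and the grip force at its end, in the units of the state.
- sensors.get_state(): the state, without advancing time (a new reading comes with each control period).
- cams.capture(name): name is "scene" or "side" or "wrist"; returns a dict with "pixels" (420x560x3 uint8, red, green, blue), "intrinsics" (3x3 intrinsics, pixels), "eye" and "orientation" of the camera in the world; the wrist camera has in their place "T_tool_cam" (4x4, takes a point from camera to tool coordinates, whose origin is the TCP and whose axes are the flange's). Camera axes: x right, y up, looking along -z (the intrinsics and any distortion apply to the point x, -y, -z); pixel columns grow to the right and rows downward; lengths in m; the calibration is good to about 2 mm. The wrist camera is an equidistant fisheye: a pixel r from the principal point sees the ray r / f radians off the axis. A picture is of the moment at which its call begins: read the wrist's pose just before it. There is no depth.
- r.close_job(): hands the job in; it is judged then, once.
The state is a dict: "time_s": time; "joints": joint angles; "qd": joint speeds; "joint_torque": joint torques, N m; "tcp_pos": TCP position; "eef_rot": TCP orientation; "contact_force": force on the tool from outside, world axes, zero at the start; "moment": the same for the moment, N m; "gripper_width": finger opening in m; "gripper_force": force on a finger pad.
Only numpy, scipy, OpenCV 4.12 (cv2) and the standard library are available. Lean on these libraries where they do the work, as an engineer would, in place of code of your own. Each camera call takes 0.05 s, during which the arm holds its last target. There are 200 camera calls.

## Working session

There is one attempt and no reset: what is moved stays moved. The work goes in short steps, Python scripts to look and compute and a tool call to move; the robot and the scene stay as the last step left them, time stands still between calls to the robot, and variables do not carry over. Pictures are saved under pics/ and viewed, at most 10 in all, crops included, and the job is handed in when it is done.

Besides the shell and the picture viewer there is one more tool, called by a JSON object that holds its "op" and its "data", one argument or row to a line. drive_tool: Moves the arm, as the interface text tells. Its arguments: {"type":"object","properties":{"rows":{"type":"array"},"newtons":{"type":"number"}},"required":["rows"]}

```bash
mkdir -p pics
python3 - <<'E'
from plant import sensors,cams,r
import cv2,numpy as np
s=sensors.get_state();print({k:np.round(v,3).tolist() for k,v in s.items()},r.tip_reach)
for n in("scene","side"):
    c=cams.capture(n);cv2.imwrite(f"pics/{n}0.png",cv2.resize(c["pixels"][:,:,::-1],(800,600)))
    print(n,{k:np.round(v,4).tolist() for k,v in c.items() if k!="pixels"})
E
```

```text
{'time_s': 0.0, 'joints': [-48.467, 20.591, 0.632, -0.02, -70.136, -16.506], 'qd': [-0.043, -0.071, 0.021, 0.07, -0.076, -0.024], 'joint_torque': [0.0, -58.272, 29.305, 6.997, 0.007, -0.0], 'tcp_pos': [0.285, -0.611, 0.245], 'eef_rot': [179.904, -0.008, -154.981], 'contact_force': [0.509, -0.417, -0.168], 'moment': [0.019, 0.004, -0.043], 'gripper_force': 0.0, 'gripper_width': 0.087} 0.019
scene {'intrinsics': [[539.1006, 0.0, 279.9888], [0.0, 539.1006, 215.1619], [0.0, 0.0, 1.0]], 'eye': [1.5883, 0.0964, 0.9966], 'orientation': [49.073, 1.0287, 92.3932]}
side {'intrinsics': [[452.5686, 0.0, 276.354], [0.0, 452.5686, 210.0153], [0.0, 0.0, 1.0]], 'eye': [0.0889, 0.749, 0.6125], 'orientation': [57.9154, -0.0242, -147.1842]}
```

View pics/scene0.png

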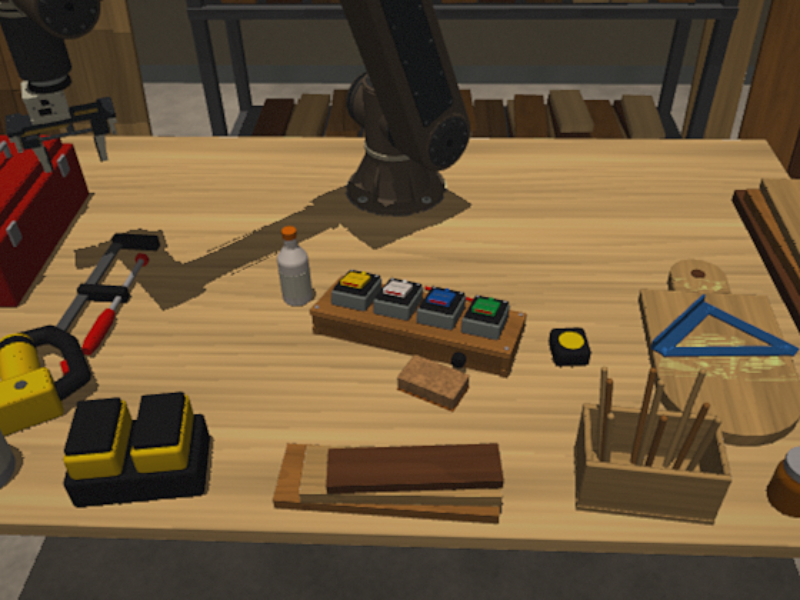

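View pics/side0.png

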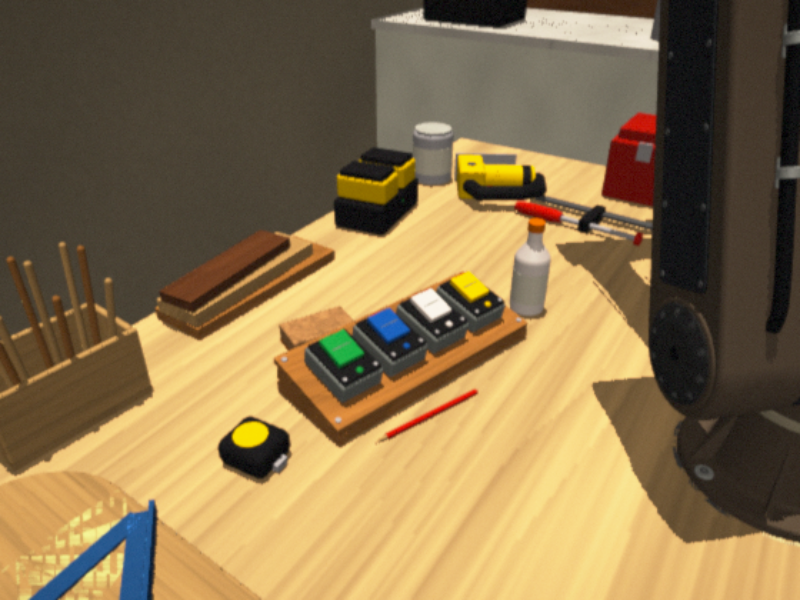

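The row from -y to +y is yellow, white, blue, green. The scene picture shows them at (355,280), (398,288), (443,298) and (487,308). I'll enlarge both views.

Run:
```python
from plant import cams
import cv2,numpy as np
a=cams.capture("scene")["pixels"][180:265,210:375,::-1]
b=cams.capture("side")["pixels"][180:310,188:373,::-1]
cv2.imwrite("pics/sc.png",cv2.resize(a,None,fx=4.8,fy=4.8,interpolation=2))
cv2.imwrite("pics/sd.png",cv2.resize(b,None,fx=4.3,fy=4.3,interpolation=2))
```

```text
(no output)
```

View pics/sc.png

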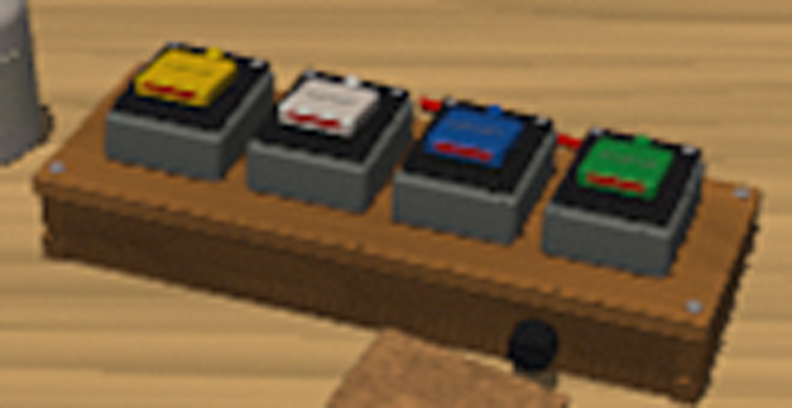

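View pics/sd.png

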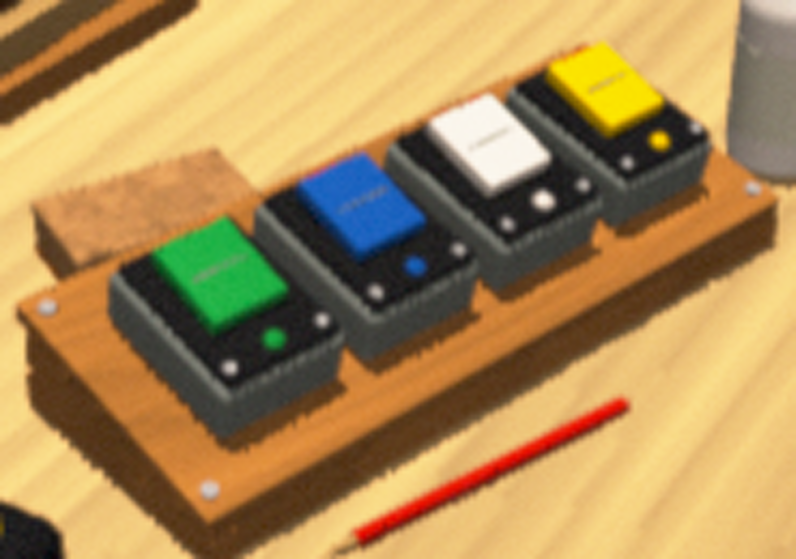

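```bash
cat > h.py <<'E'
import numpy as np
from scipy.spatial.transform import Rotation as R
from scipy.optimize import least_squares
K={'scene':(539.1,279.99,215.16,[1.5883,.0964,.9966],[49.073,1.0287,92.3932]),
'side':(452.57,276.35,210.02,[.0889,.749,.6125],[57.9154,-.0242,-147.1842])}
def proj(n,P):
    f,cx,cy,e,o=K[n];q=R.from_euler('xyz',o,degrees=True).inv().apply(np.atleast_2d(P)-e)
    return np.c_[cx-f*q[:,0]/q[:,2],cy+f*q[:,1]/q[:,2]]
s12,c12=np.sin(np.radians(12)),np.cos(np.radians(12))
def world(p,L): return R.from_euler('z',p[2]).apply(L)+[p[0],p[1],0]
def mid(p): # rocker face middles, -y to +y
    return world(p,np.array([[p[4]*c12-p[3]*s12,y,.046+p[4]*s12+p[3]*c12] for y in(-.126,-.042,.042,.126)]))
def corners(p): return world(p,np.array([[.075,-.19,.062],[.075,.19,.062],[-.075,.19,.03],[-.075,-.19,.03]]))
E
python3 - <<'E'
from h import *
sc=lambda a:np.array(a)/4.8+[210,180]-.4
sd=lambda a:np.array(a)/4.3+[188,180]-.4
A=sc([[37,183],[703,328],[760,192]]);B=sd([[20,310],[210,522],[775,200]])
a=sc([[188,72],[333,101],[478,133],[627,168]]);b=sd([[606,84],[490,139],[362,203],[220,270]])
def f(p):
    c=corners(p);m=mid(p)
    return np.r_[(proj('scene',c[:3])-A).ravel(),(proj('side',c[1:])-B).ravel(),(proj('scene',m)-a).ravel(),(proj('side',m)-b).ravel()]
o=least_squares(f,[.6,0,0,.04,0],loss='soft_l1')
print(np.round(o.x,4),np.degrees(o.x[2]));print(np.round(f(o.x).reshape(-1,2),1).tolist())
m=mid(o.x);yaw=o.x[2];t=np.radians(19)
d=np.array([np.cos(t)*np.cos(yaw),np.cos(t)*np.sin(yaw),np.sin(t)])
print(np.round(m,4));print("taps",np.round(m+.016*d,4))
E
```

```text
[ 0.5032  0.0691 -0.283   0.0455  0.0066] -16.216530389512677
[[-1.3, -0.9], [1.3, -0.8], [0.5, -1.0], [-1.8, -2.0], [-0.5, 0.0], [1.0, -1.0], [-0.2, 0.3], [-0.7, 0.2], [-0.4, -0.4], [0.0, -1.4], [-0.1, 0.1], [-0.2, 0.4], [-0.2, -0.1], [-0.0, 0.2]]
[[ 0.4651 -0.0511  0.0919]
 [ 0.4886  0.0296  0.0919]
 [ 0.512   0.1102  0.0919]
 [ 0.5355  0.1909  0.0919]]
taps [[ 0.4796 -0.0553  0.0971]
 [ 0.5031  0.0254  0.0971]
 [ 0.5266  0.106   0.0971]
 [ 0.55    0.1867  0.0971]]
```

Run:
```python
from h import *
def tri(a,b):
    a=np.array(a)*.7;b=np.array(b)*.7
    o=least_squares(lambda p:np.r_[(proj('scene',p)-a)[0],(proj('side',p)-b)[0]],[.45,-.2,.1]);return np.round(o.x,3),round(o.cost,2)
print(tri((289,230),(537,223)));print("neck",tri((290,248),(535,248)))
t=np.array([.4796,-.0553]);p=tri((289,230),(537,223))[0][:2]
d=p-t;y=np.radians(-16.2);print("in console axes",d@[np.cos(y),np.sin(y)],d@[-np.sin(y),np.cos(y)])
```

```text
(array([ 0.411, -0.176,  0.163]), np.float64(0.01))
neck (array([ 0.409, -0.179,  0.118]), np.float64(0.44))
in console axes -0.032201920338503366 -0.13504623773549818
```

{"op": "drive_tool", "data": {
  "rows": [
    {"fingers": -1,"x": -0.041,"y": 0.042,"z": 0,"spin": 0.1},
    {"fingers": -1,"x": -0.082,"y": 0.085,"z": 0,"spin": 0.2},
    {"fingers": -1,"x": -0.123,"y": 0.127,"z": 0,"spin": 0.3},
    {"fingers": -1,"x": -0.164,"y": 0.169,"z": 0,"spin": 0.4},
    {"fingers": -1,"x": -0.205,"y": 0.212,"z": 0,"spin": 0.5},
    {"fingers": -1,"x": -0.245,"y": 0.254,"z": 0,"spin": 0.6},
    {"fingers": -1,"x": -0.286,"y": 0.296,"z": 0,"spin": 0.7},
    {"fingers": -1,"x": -0.33,"y": 0.34,"z": 0,"spin": 0.72},
    {"fingers": -1,"x": -0.37,"y": 0.382,"z": 0,"spin": 0.72},
    {"fingers": -1,"x": -0.409,"y": 0.423,"z": 0,"spin": 0.72}
  ],
  "newtons": 10
}}

```text
time_s: 1.45
tcp_pos: [0.4774, -0.0533, 0.2458]
eef_rot: [180.0, 0.0, 163.8]
contact_force: [2.1, -0.1, -0.8]
gripper_width: 0.0007
gripper_force: 0.0
```

{"op": "drive_tool", "data": {
  "rows": [
    {"fingers": -1,"x": 0,"y": 0,"z": 0.05,"spin": 0},
    {"fingers": -1,"x": 0,"y": 0,"z": 0.095,"spin": 0},
    {"fingers": -1,"x": 0,"y": 0,"z": 0.095,"spin": 0},
    {"fingers": -1,"x": 0,"y": 0,"z": 0.095,"spin": 0}
  ]
}}

```text
time_s: 1.95
tcp_pos: [0.4782, -0.0554, 0.1521]
eef_rot: [180.0, 0.1, 163.8]
contact_force: [0.7, 0.3, -0.1]
gripper_width: 0.0005
gripper_force: 0.0
```

Run:
```python
from plant import sensors,cams
import cv2,numpy as np
s=sensors.get_state();print({k:np.round(s[k],4).tolist() for k in("time_s","tcp_pos","eef_rot","contact_force")})
w=cams.capture("wrist")["pixels"][:,:,::-1]
b=cams.capture("side")["pixels"][150:310,188:400,::-1]
a=cams.capture("scene")["pixels"][130:265,195:375,::-1]
r=lambda i,w_,h:cv2.resize(i,(w_,h),interpolation=2)
cv2.imwrite("pics/w1.png",np.vstack([np.hstack([r(w,400,300),r(b,400,300)]),np.hstack([r(a,400,300),np.zeros((300,400,3),np.uint8)])]))
```

```text
{'time_s': 1.95, 'tcp_pos': [0.4782, -0.0554, 0.1521], 'eef_rot': [179.9925, 0.0856, 163.7912], 'contact_force': [0.6885, 0.2954, -0.1293]}
```

View pics/w1.png

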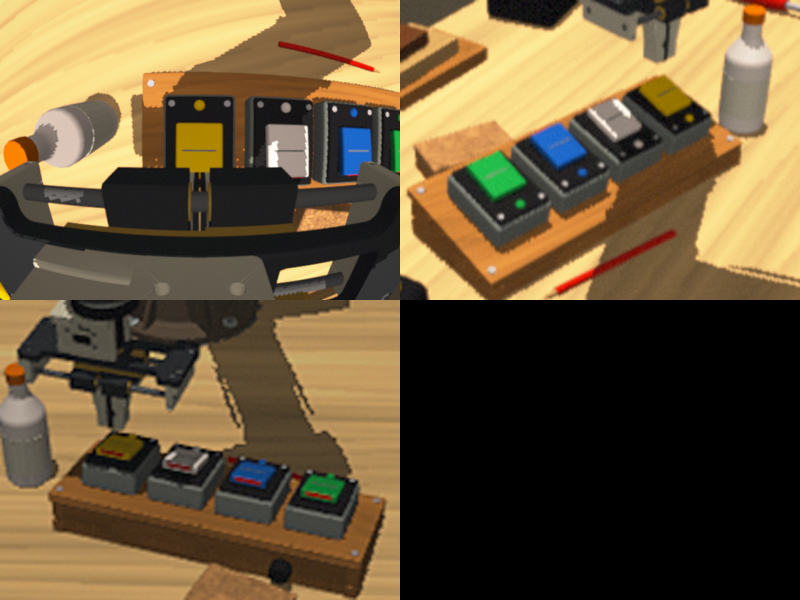

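The wrist view puts the closed tips (centre about x=199) over the middle of the yellow rocker (176–224), and the bottle is clear of the gripper. Next I descend and tap.

{"op": "drive_tool", "data": {
  "rows": [
    {"fingers": -1,"x": 0,"y": 0,"z": 0.02,"spin": 0},
    {"fingers": -1,"x": 0,"y": 0,"z": 0.03,"spin": 0},
    {"fingers": -1,"x": 0,"y": 0,"z": 0.03,"spin": 0},
    {"fingers": -1,"x": 0,"y": 0,"z": 0.03,"spin": 0}
  ]
}}

```text
time_s: 2.6
tcp_pos: [0.4775, -0.0553, 0.1212]
eef_rot: [180.0, 0.0, 163.8]
contact_force: [0.3, 0.1, -0.1]
gripper_width: 0.0003
gripper_force: 0.0
```

{"op": "drive_tool", "data": {
  "rows": [
    {"fingers": -1,"x": 0,"y": 0,"z": 0.001,"spin": 0},
    {"fingers": -1,"x": 0,"y": 0,"z": 0.002,"spin": 0},
    {"fingers": -1,"x": 0,"y": 0,"z": 0.003,"spin": 0},
    {"fingers": -1,"x": 0,"y": 0,"z": 0.003,"spin": 0}
  ]
}}

```text
time_s: 3.1
tcp_pos: [0.4775, -0.0552, 0.1177]
eef_rot: [180.0, 0.0, 163.8]
contact_force: [1.3, 0.4, 2.1]
gripper_width: 0.0006
gripper_force: 1.0
```

{"op": "drive_tool", "data": {
  "rows": [
    {"fingers": -1,"x": 0,"y": 0,"z": 0.001,"spin": 0},
    {"fingers": -1,"x": 0,"y": 0,"z": 0.002,"spin": 0},
    {"fingers": -1,"x": 0,"y": 0,"z": 0.002,"spin": 0}
  ]
}}

```text
time_s: 3.48
tcp_pos: [0.4772, -0.0553, 0.1155]
eef_rot: [-180.0, -0.0, 163.8]
contact_force: [1.6, -0.7, 2.5]
gripper_width: 0.0007
gripper_force: 1.1
```

{"op": "drive_tool", "data": {
  "rows": [
    {"fingers": -1,"x": 0,"y": 0,"z": 0.001,"spin": 0},
    {"fingers": -1,"x": 0,"y": 0,"z": 0.0015,"spin": 0},
    {"fingers": -1,"x": 0,"y": 0,"z": 0.0015,"spin": 0}
  ]
}}

```text
time_s: 3.85
tcp_pos: [0.4774, -0.0553, 0.1142]
eef_rot: [180.0, 0.0, 163.8]
contact_force: [1.4, 0.7, 3.0]
gripper_width: 0.0006
gripper_force: 1.7
```

{"op": "drive_tool", "data": {
  "rows": [
    {"fingers": -1,"x": 0,"y": 0,"z": 0.001,"spin": 0},
    {"fingers": -1,"x": 0,"y": 0,"z": 0.001,"spin": 0},
    {"fingers": -1,"x": 0,"y": 0,"z": 0.001,"spin": 0}
  ]
}}

```text
time_s: 4.22
tcp_pos: [0.4776, -0.0553, 0.1134]
eef_rot: [180.0, 0.0, 163.8]
contact_force: [1.5, -0.7, 5.5]
gripper_width: 0.0004
gripper_force: 2.6
```

{"op": "drive_tool", "data": {
  "rows": [
    {"fingers": -1,"x": 0,"y": 0,"z": -0.02,"spin": 0},
    {"fingers": -1,"x": 0,"y": 0,"z": -0.04,"spin": 0},
    {"fingers": -1,"x": 0,"y": 0.05,"z": -0.04,"spin": 0},
    {"fingers": -1,"x": 0,"y": 0.1,"z": -0.04,"spin": 0},
    {"fingers": -1,"x": 0,"y": 0.15,"z": -0.04,"spin": 0},
    {"fingers": -1,"x": 0,"y": 0.2,"z": -0.04,"spin": 0},
    {"fingers": -1,"x": 0,"y": 0.252,"z": -0.04,"spin": 0},
    {"fingers": -1,"x": 0,"y": 0.252,"z": -0.04,"spin": 0},
    {"fingers": -1,"x": 0,"y": 0.252,"z": -0.04,"spin": 0}
  ]
}}

```text
time_s: 5.35
tcp_pos: [0.5463, 0.1861, 0.1519]
eef_rot: [-179.9, -0.1, 163.8]
contact_force: [-0.5, 0.2, 0.2]
gripper_width: 0.0007
gripper_force: 0.0
```

Run:
```python
from plant import sensors,cams
import cv2,numpy as np
w=cams.capture("wrist")["pixels"][:,:,::-1]
b=cams.capture("side")["pixels"][150:310,188:400,::-1]
a=cams.capture("scene")["pixels"][180:265,210:375,::-1]
r=lambda i,w_,h:cv2.resize(i,(w_,h),interpolation=2)
cv2.imwrite("pics/w2.png",np.vstack([np.hstack([r(w,400,260),r(b,400,260)]),r(a,800,340)]))
```

```text
(no output)
```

View pics/w2.png

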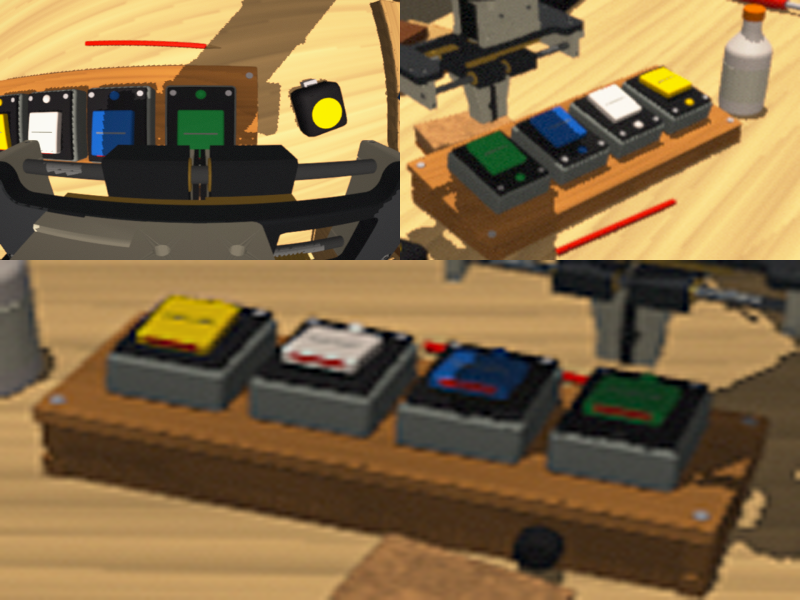

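Yellow has tipped: its face is flatter and its flag has almost gone. The tips (x=199) are centred over green (177–223). Next I tap green the same way.

{"op": "drive_tool", "data": {
  "rows": [
    {"fingers": -1,"x": 0,"y": 0,"z": 0.02,"spin": 0},
    {"fingers": -1,"x": 0,"y": 0,"z": 0.032,"spin": 0},
    {"fingers": -1,"x": 0,"y": 0,"z": 0.033,"spin": 0},
    {"fingers": -1,"x": 0,"y": 0,"z": 0.034,"spin": 0},
    {"fingers": -1,"x": 0,"y": 0,"z": 0.035,"spin": 0},
    {"fingers": -1,"x": 0,"y": 0,"z": 0.036,"spin": 0},
    {"fingers": -1,"x": 0,"y": 0,"z": 0.037,"spin": 0},
    {"fingers": -1,"x": 0,"y": 0,"z": 0.038,"spin": 0},
    {"fingers": -1,"x": 0,"y": 0,"z": 0.038,"spin": 0}
  ]
}}

```text
time_s: 6.62
tcp_pos: [0.5479, 0.1869, 0.1152]
eef_rot: [180.0, 0.0, 163.8]
contact_force: [1.8, -0.8, 2.6]
gripper_width: 0.0007
gripper_force: 1.2
```

{"op": "drive_tool", "data": {
  "rows": [
    {"fingers": -1,"x": 0,"y": 0,"z": 0.001,"spin": 0},
    {"fingers": -1,"x": 0,"y": 0,"z": 0.0015,"spin": 0},
    {"fingers": -1,"x": 0,"y": 0,"z": 0.0015,"spin": 0}
  ]
}}

```text
time_s: 7.0
tcp_pos: [0.548, 0.1869, 0.1138]
eef_rot: [180.0, 0.0, 163.8]
contact_force: [3.2, -0.1, 3.5]
gripper_width: 0.0007
gripper_force: 2.0
```

{"op": "drive_tool", "data": {
  "rows": [
    {"fingers": -1,"x": 0,"y": 0,"z": 0.001,"spin": 0},
    {"fingers": -1,"x": 0,"y": 0,"z": 0.001,"spin": 0},
    {"fingers": -1,"x": 0,"y": 0,"z": 0.001,"spin": 0}
  ]
}}

```text
time_s: 7.38
tcp_pos: [0.5481, 0.1869, 0.1131]
eef_rot: [180.0, 0.1, 163.8]
contact_force: [3.0, 0.3, 6.0]
gripper_width: 0.0005
gripper_force: 2.9
```

{"op": "drive_tool", "data": {
  "rows": [
    {"fingers": -1,"x": 0,"y": 0,"z": -0.02,"spin": 0},
    {"fingers": -1,"x": 0,"y": 0,"z": -0.04,"spin": 0},
    {"fingers": -1,"x": 0,"y": -0.05,"z": -0.04,"spin": 0},
    {"fingers": -1,"x": 0,"y": -0.1,"z": -0.04,"spin": 0},
    {"fingers": -1,"x": 0,"y": -0.14,"z": -0.04,"spin": 0},
    {"fingers": -1,"x": 0,"y": -0.168,"z": -0.04,"spin": 0},
    {"fingers": -1,"x": 0,"y": -0.168,"z": -0.04,"spin": 0},
    {"fingers": -1,"x": 0,"y": -0.168,"z": -0.04,"spin": 0}
  ]
}}

```text
time_s: 8.38
tcp_pos: [0.5002, 0.0254, 0.1521]
eef_rot: [-180.0, -0.1, 163.7]
contact_force: [0.2, 0.0, -0.2]
gripper_width: 0.0003
gripper_force: 0.0
```

Run:
```python
from plant import sensors,cams
import cv2,numpy as np
w=cams.capture("wrist")["pixels"][:,:,::-1]
b=cams.capture("side")["pixels"][150:310,188:400,::-1]
a=cams.capture("scene")["pixels"][180:265,210:375,::-1]
r=lambda i,w_,h:cv2.resize(i,(w_,h),interpolation=2)
cv2.imwrite("pics/w3.png",np.vstack([np.hstack([r(w,400,260),r(b,400,260)]),r(a,800,340)]))
```

```text
(no output)
```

View pics/w3.png

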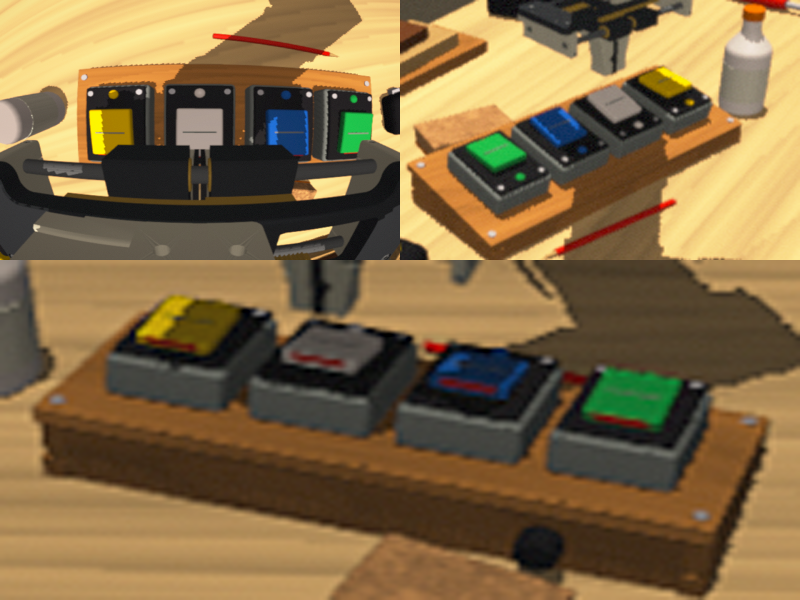

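Green has tipped as well, and the tips are centred over white (176–224). White is next.

{"op": "drive_tool", "data": {
  "rows": [
    {"fingers": -1,"x": 0,"y": 0,"z": 0.02,"spin": 0},
    {"fingers": -1,"x": 0,"y": 0,"z": 0.032,"spin": 0},
    {"fingers": -1,"x": 0,"y": 0,"z": 0.033,"spin": 0},
    {"fingers": -1,"x": 0,"y": 0,"z": 0.034,"spin": 0},
    {"fingers": -1,"x": 0,"y": 0,"z": 0.035,"spin": 0},
    {"fingers": -1,"x": 0,"y": 0,"z": 0.036,"spin": 0},
    {"fingers": -1,"x": 0,"y": 0,"z": 0.037,"spin": 0},
    {"fingers": -1,"x": 0,"y": 0,"z": 0.038,"spin": 0},
    {"fingers": -1,"x": 0,"y": 0,"z": 0.039,"spin": 0},
    {"fingers": -1,"x": 0,"y": 0,"z": 0.039,"spin": 0}
  ]
}}

```text
time_s: 9.78
tcp_pos: [0.5012, 0.0255, 0.1139]
eef_rot: [180.0, 0.1, 163.8]
contact_force: [2.5, 0.1, 4.7]
gripper_width: 0.0005
gripper_force: 2.1
```

{"op": "drive_tool", "data": {
  "rows": [
    {"fingers": -1,"x": 0,"y": 0,"z": 0.001,"spin": 0},
    {"fingers": -1,"x": 0,"y": 0,"z": 0.001,"spin": 0},
    {"fingers": -1,"x": 0,"y": 0,"z": 0.001,"spin": 0}
  ]
}}

```text
time_s: 10.15
tcp_pos: [0.5014, 0.0255, 0.1131]
eef_rot: [180.0, 0.1, 163.8]
contact_force: [2.8, -0.4, 7.0]
gripper_width: 0.0007
gripper_force: 3.0
```

Retract up and back towards the robot for an unshadowed check.

{"op": "drive_tool", "data": {
  "rows": [
    {"fingers": -1,"x": 0,"y": 0,"z": -0.02,"spin": 0},
    {"fingers": -1,"x": 0,"y": 0,"z": -0.06,"spin": 0},
    {"fingers": -1,"x": 0,"y": 0,"z": -0.12,"spin": 0},
    {"fingers": -1,"x": 0,"y": 0,"z": -0.18,"spin": 0},
    {"fingers": -1,"x": 0,"y": 0,"z": -0.22,"spin": 0},
    {"fingers": -1,"x": 0,"y": 0,"z": -0.22,"spin": 0},
    {"fingers": -1,"x": 0,"y": 0,"z": -0.22,"spin": 0}
  ]
}}

```text
time_s: 11.02
tcp_pos: [0.4996, 0.0254, 0.3312]
eef_rot: [-180.0, -0.1, 163.8]
contact_force: [0.1, 0.1, -0.6]
gripper_width: 0.0004
gripper_force: 0.0
```

Run:
```python
from plant import sensors,cams
import cv2,numpy as np
w=cams.capture("wrist")["pixels"][:,:,::-1]
b=cams.capture("side")["pixels"][150:310,188:400,::-1]
a=cams.capture("scene")["pixels"][180:265,210:375,::-1]
r=lambda i,w_,h:cv2.resize(i,(w_,h),interpolation=2)
cv2.imwrite("pics/w4.png",np.vstack([np.hstack([r(w,400,260),r(b,400,260)]),r(a,800,340)]))
```

```text
(no output)
```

View pics/w4.png

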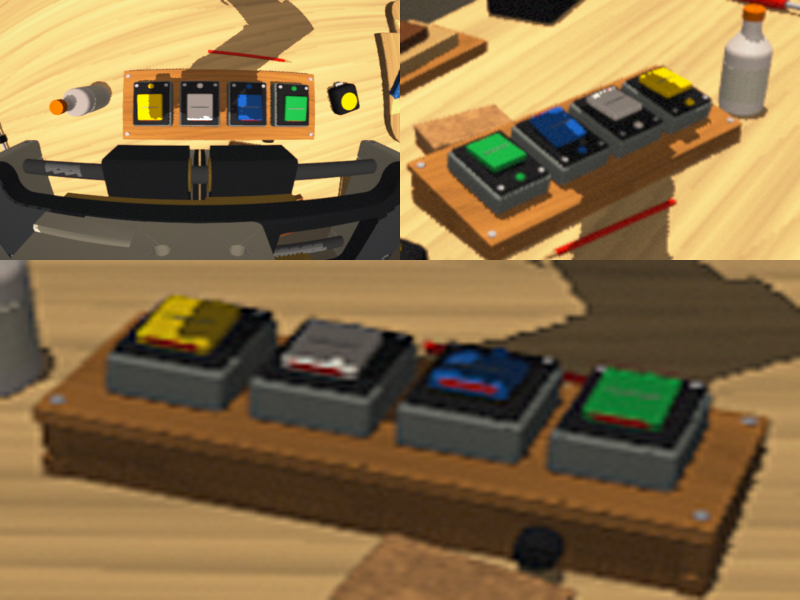

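Yellow, green and white have all tipped, blue is still up, and nothing lying around the console has moved. I'm handing the job in.

```bash
python3 -c "
from plant import r
print(r.close_job())"
```

```text
the job is handed in; nothing more can be done
None
```

The job is handed in: yellow, green and white were tapped off in that order with light presses (peak about 7 N), blue was left on, and the final pictures show the pencil, tape measure, glue bottle and sanding block where they were; the hand-in call gave no verdict.

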